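# Vials into the block, pipette held ready

### The arm

A 6-joint arm with a two-finger parallel gripper is mounted at the origin on the work surface. World frame = base frame: x ahead of the robot, y to its left, z up, the work surface at z = 0. Lengths are in m, angles in degrees, forces in N, time in s.
With the tool pointing down it reaches from about 0.25 to 0.725 m from the base axis. Payload 9.7 kg.
Tool frame: the origin (TCP) lies at the centre of the arm's flange, where the gripper is bolted on; the fingertips stand 173 mm ahead of it and the grasp point (between the pads) lies 155 mm ahead of it; z points along the fingers, y is the line along which they close (so a half turn about z gives the same grasp; the last joint's range is limited). The gripper opens to 85 mm and grips with 20 to 120 N. Pads are 22 mm wide; open, the fingers measure 114 mm over their backs; the gripper's body (76 mm by 85 mm) begins 54 mm behind the grasp point. The pads swing forward as they close: fully open they stand 13 mm farther back than shut.
Start: joints at [-75.401, 4.979, 10.078, 95.1, 0, 90], TCP at [0.139, -0.532, 0.405] pointing down, gripper open.
Joint ranges: [-179.16, 179.16], [-48.56, 103.87], [-65.8, 70.77], [-126.05, 130.52], [-82.76, 87.17], [-180, 180]. Speed limits (degrees/s): [127.2, 127.2, 147.25, 180, 180, 180].

### API

Orientations are given as [roll, pitch, yaw] about the fixed x, y, z axes, in that order (R = Rz(yaw) Ry(pitch) Rx(roll)).
In Python, from workcell import monitor, camera, get_calibration, bot gives the robot as it stands.
- The arm moves only by the tool carry_out, never from a script. Its argument "targets" is text: rows parted by semicolons, each of 7 numbers parted by spaces: the shift along the tool's x, y, z in units of 0.04 m (1.0 is 0.04 m), then the turn, a rotation vector about the tool's x, y, z in units of 0.1 rad (1.0 is 0.1 rad), then the opening, from -1 (shut) to 1 (fully open), so that 0 is half open. A call has exactly 8 rows; each row shifts and turns the commanded pose from where the row before left it, along the tool's axes as they then stand; what a row does not reach is not made up. A row lasts 1/12 s, in which the tool goes at most 41.7 mm and 7.16 degrees, less where a joint would pass 70% of its speed; a pose out of reach is approached as far as the arm can. A call with a number of a shift or a turn outside -1 to 1 is refused whole. A call with a gripper value outside its range is refused whole. The fingers move at their own pace and stop on an object; "newtons" is the grip in N (left out, the last holds). Time passes only in rows, so rows that do not move let the fingers close, or fill a call up. It gives the time, the measured TCP pose, the force, the opening and the grip force at its end, in the units of the state.
- monitor.get_obs(): the state, without advancing time (a new reading comes with each control period).
- camera(name): name is "side" or "top"; returns the picture (400x640x3 uint8, red, green, blue); there is no depth.
- get_calibration(name): a dict with "fx", "fy", "cx", "cy" (pixels), "view" (4x4, takes a point from world to camera coordinates). Camera axes: x right, y down, z forward; pixel columns grow to the right and rows downward; lengths in m; the calibration is good to about 2 mm. A picture is of the moment at which its call begins. get_calibration takes no time and is no camera call.
- bot.job_done(): hands the job in; it is judged then, once.
The state is a dict: "time": time; "q": joint angles; "qd": joint speeds; "joint_efforts": joint torques, N m; "ee_pos": TCP position; "tcp_rot": TCP orientation; "wrist_force": force on the tool from outside, world axes, zero at the start; "torque": the same for the moment, N m; "opening": finger opening in m; "grasp_force": force on a finger pad.
Only numpy, scipy, OpenCV 4.12 (cv2) and the standard library are available. Lean on these libraries where they do the work, as an engineer would, in place of code of your own. Each camera call takes 0.05 s, during which the arm holds its last target. There are 200 camera calls.

### The job

Get the bench ready for dispensing: take the two amber vials standing on the table and lower them, not dropped, one each into the two empty bores of the aluminium block, standing on the bottom. Then draw the tall slim pipette out of its stand and finish while holding it up, tip end down, leaning about 45 degrees, with its tip over the middle of the block and a few centimetres (about 5) above the vials' mouths. Leave everything else, including the stubby instrument and the two vials already in the block, where it is.

Things in the scene. Friction and masses are not known exactly. Their poses are not given: they have to be found in the camera images.
- vial_a_center (a point): centre (half-way up, 30 mm above its base) of a loose open glass vial standing on the table: amber, round, 22 mm diameter, 60 mm tall, about 30 g; z axis along the vial, up. To lower it fully into a bore grip its upper half: only the top 38 mm stay above the block
- vial_b_center (a point): the same point of the second loose vial standing on the table, the same in every way
- block: fixed aluminium block, 115 x 115 mm, 40 mm high, on the table; origin at the centre of its underside, z up, x and y along its sides. It has four blind bores, 26 mm wide with a 2 mm chamfer, 22 mm deep, at x, y = +-31 mm; a seated vial's centre is 48 mm and its mouth 78 mm above the table
- block_hole0 (a point): centre of the mouth (in the block's top face) of an empty bore, at (-31, -31) mm in the block's frame
- block_hole1 (a point): centre of the mouth of the other empty bore, diagonally opposite, at (+31, +31) mm in the block's frame
- vial_c: vial like the loose ones that stands in the block's bore at (-31, +31) mm; origin at the centre of its base; stays there
- vial_d: vial like the loose ones that stands in the block's bore at (+31, -31) mm; origin at the centre of its base; stays there
- stand: fixed pipette stand: dark foot 110 x 190 x 10 mm and a top plate 60 x 170 mm whose upper face is 90 mm above the table; origin at the centre of its underside, y along its long side. Two through holes, 22 mm wide, at y = -45 and y = +45 mm; one holds the pipette, the other the stubby instrument
- pipette_grip (a point): grip point of the pipette, on its axis 118 mm above its tip, mid-way on its white round body (22 mm wide, 81 to 145 mm above the tip; button on top, to 160 mm). z axis from tip to button. About 80 g. It hangs upright in the stand by a black collar 30 mm wide, its underside 75 mm above the tip
- pipette_tip (a point): the pipette's lower end, on its axis. In the stand it is 15 mm above the table; below the collar are a spigot 19 mm wide, 25 mm long, and a thin cone, so lifting by 80 mm or more takes it clear of the stand
- stubby: short thick instrument in the other hole of the stand: grey body 34 mm wide, its top 126 mm above the table (the pipette's is at 175 mm); origin on its axis 15 mm above the table; stays there
- oil_bottle: small amber bottle, 32 mm wide, 75 mm tall; origin at the centre of its underside; stays there
- jar: white jar, 52 mm wide, 45 mm tall; origin at the centre of its underside; stays there
- dish: shallow glass dish, 70 mm wide, 14 mm tall; origin at the centre of its underside; stays there
- screwdriver: screwdriver lying on the table, 150 mm long; stays there
Mind the look-alikes: they are no part of the job. Leave any blue look-alike of the part that bears pipette_grip alone.

How it is judged:
By the outcome, as a careful person would: the job done as asked, in the order asked, and still so for the second after the job is handed in, while the arm keeps its last pose, push and grip.
It also fails if it takes over 72 s, if anything falls off the work surface, if the arm or the gripper's body presses on something with over 40 N, if the wrist force passes 120 N, or if a joint passes its speed limit or range.

## Working session

There is one attempt and no reset: what is moved stays moved. The work goes in short steps, Python scripts to look and compute and a tool call to move; the robot and the scene stay as the last step left them, time stands still between calls to the robot, and variables do not carry over. Pictures are saved under pics/ and viewed, at most 10 in all, crops included, and the job is handed in when it is done.

Besides the shell and the picture viewer there is one more tool, called after "Emit:" by a JSON object that holds its "api" and its "payload", one argument or row to a line. carry_out: Moves the arm, as the interface text tells. Shifts and turns lie within -1 to 1; 1 stands for 0.04 m of shift or 0.1 rad of turn. Its arguments: {"type":"object","properties":{"targets":{"type":"string"},"newtons":{"type":"number"}},"required":["targets"]}

```bash
mkdir -p pics; ls; python3 - <<'E'
from workcell import monitor,camera,get_calibration
import cv2,numpy as np
print(monitor.get_obs())
for n in("side","top"):
    c=get_calibration(n);print(n,c)
    cv2.imwrite(f"pics/{n}0.png",camera(n)[:,:,::-1])
E
```

```text
pics
{'time': 0.0, 'q': array([-7.54000527e+01,  5.01119474e+00,  1.00325200e+01,  9.51001070e+01,
       -1.12020909e-03,  8.99970704e+01]), 'qd': array([ 0.03601952,  0.00625185, -0.08116709,  0.02186015, -0.10541411,
        0.05151746]), 'joint_efforts': array([-1.04218830e-04, -5.20390213e+01,  4.64799929e+01,  1.64374639e-02,
       -1.45422473e-05, -2.39188876e-05]), 'ee_pos': array([ 0.13863385, -0.53223421,  0.40396468]), 'tcp_rot': array([-1.79921218e+02,  1.11617976e-03,  1.46028785e+01]), 'wrist_force': array([-0.28220146,  0.39799863,  0.279386  ]), 'torque': array([-0.02551114,  0.01820189, -0.00216646]), 'grasp_force': 0.0, 'opening': 0.08528173848850143}
side {'fx': 515.3436872671913, 'fy': 515.3436872671913, 'cx': 323.6593944465102, 'cy': 198.58846285010483, 'view': array([[ 0.98620024, -0.16546014,  0.00565876, -0.55858519],
       [-0.11279188, -0.69651404, -0.70862274,  0.16179539],
       [ 0.12119022,  0.69820566, -0.70556487,  1.10623037],
       [ 0.        ,  0.        ,  0.        ,  1.        ]])}
top {'fx': 492.59081055607504, 'fy': 492.59081055607504, 'cx': 316.2629532200614, 'cy': 200.07247768254467, 'view': array([[ 0.01854671, -0.99975562, -0.01203024,  0.04916929],
       [-0.98116153, -0.01588496, -0.19253497,  0.54745785],
       [ 0.19229682,  0.01537449, -0.98121637,  1.24604593],
       [ 0.        ,  0.        ,  0.        ,  1.        ]])}
```

View pics/side0.png

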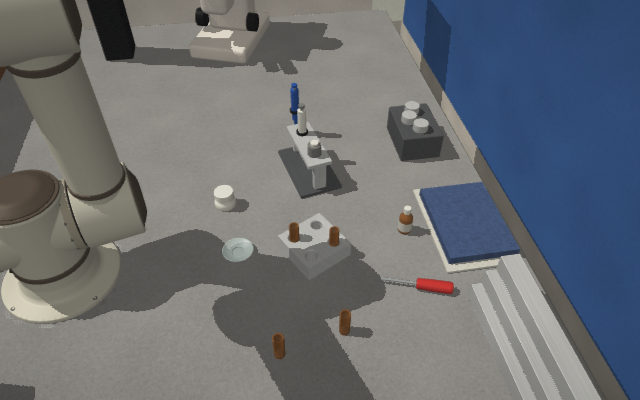

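View pics/top0.png

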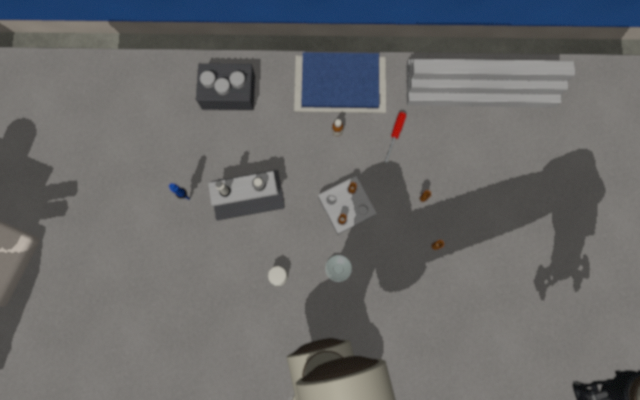

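Side view: the loose vials are at (279,346) and (345,322). The block is at (314,245), with vials c and d at (294,232) and (334,236), and the empty bores at (315,225) and (312,255). The white pipette is at (302,120), the blue look-alike at (295,100), the stubby at (314,148), and the oil bottle at (406,220).
Top view: the loose vials are at (425,196) and (438,245), the block at (346,204), the pipette at (223,188), the stubby at (259,182), and the blue one at (178,190).

Things that could be confused:
- **Vials:** (279,346) and (345,322) are the loose ones. The two in the block and the oil bottle are not.
- **Pipette:** white slim (302,120) is the one, not blue (295,100) or grey stubby (314,148).

```bash
cat > h.py <<'E'
from workcell import monitor,camera,get_calibration,bot
import cv2,numpy as np
def ray(n,p):
    c=get_calibration(n);V=c["view"];R=V[:3,:3]
    o=-R.T@V[:3,3];d=R.T@np.array([(p[0]-c["cx"])/c["fx"],(p[1]-c["cy"])/c["fy"],1]);return o,d/np.linalg.norm(d)
def plane(n,p,z):
    o,d=ray(n,p);return o+d*(z-o[2])/d[2]
def tri(ps,pt):
    o,d=ray("side",ps);u,e=ray("top",pt)
    s=np.linalg.lstsq(np.c_[d,-e],u-o,rcond=None)[0]
    a,b=o+d*s[0],u+e*s[1];return (a+b)/2,np.linalg.norm(a-b)
def proj(n,P):
    c=get_calibration(n);v=c["view"]@np.r_[P,1];return np.array([c["fx"]*v[0]/v[2]+c["cx"],c["fy"]*v[1]/v[2]+c["cy"]])
def blobs(img,lo,hi,amin=15):
    m=cv2.inRange(cv2.cvtColor(img,cv2.COLOR_RGB2HSV),lo,hi)
    n,_,st,ce=cv2.connectedComponentsWithStats(m)
    return [(ce[i].round(1).tolist(),st[i].tolist()) for i in range(1,n) if st[i][4]>=amin]
AMB=((5,130,40),(22,255,255))
E
python3 - <<'E'
from h import *
S=cv2.imread("pics/side0.png")[:,:,::-1].copy();T=cv2.imread("pics/top0.png")[:,:,::-1].copy()
for n,i in(("side",S),("top",T)):
    print(n,*blobs(i,*AMB),sep="\n ")
# bright neutral in the pipette neighbourhood
a=cv2.resize(S[70:190,265:365],None,fx=4,fy=4,interpolation=2);b=cv2.resize(T[150:250,150:250],None,fx=4,fy=4,interpolation=2)
o=np.zeros((480,800,3),np.uint8);o[:,:400]=a;o[:400,400:]=b
cv2.imwrite("pics/crop1.png",o[:,:,::-1])
E
```

```text
side
 ([405.7, 218.6], [400, 213, 13, 11, 106])
 ([293.9, 232.1], [289, 223, 10, 19, 161])
 ([333.9, 236.1], [330, 227, 9, 19, 158])
 ([344.5, 321.6], [340, 310, 11, 25, 239])
 ([278.4, 345.3], [272, 333, 13, 26, 263])
top
 ([337.2, 128.1], [333, 125, 10, 6, 36])
 ([352.3, 187.4], [349, 183, 7, 10, 48])
 ([425.0, 195.3], [421, 191, 9, 10, 61])
 ([437.7, 244.3], [432, 240, 12, 9, 76])
```

View pics/crop1.png

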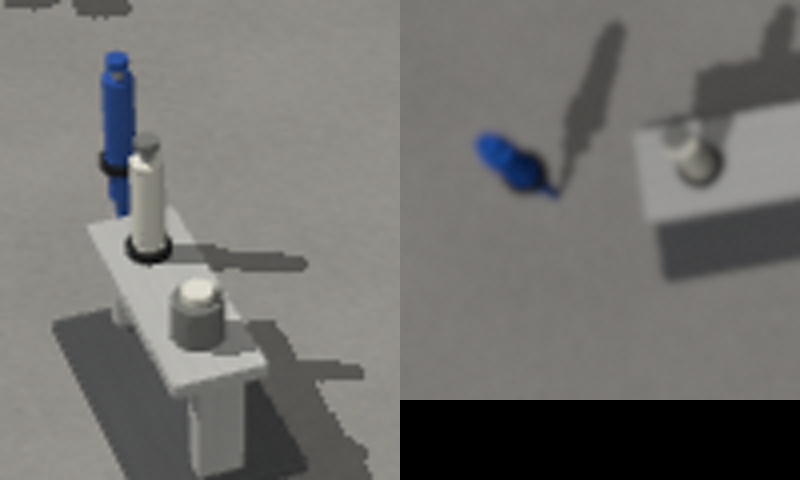

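The crop confirms the choice. The white slim body with a black collar is the pipette, with its collar centre at about side (302.2,131.8) and body middle at about (302,119.7). The blue one stands behind it, and the grey stubby is in front.

```bash
python3 - <<'E'
from h import *
np.set_printoptions(precision=4,suppress=True)
A=tri((278.4,345.3),(437.7,244.3));B=tri((344.5,321.6),(425,195.3))
print("A",A,plane("side",(278.4,345.3),.03),plane("top",(437.7,244.3),.03));print("B",B,plane("side",(344.5,321.6),.03),plane("top",(425,195.3),.03))
C=plane("side",(293.9,232.1),.059);D=plane("side",(333.9,236.1),.059)
print("c,d",C,D,"top d",tri((333.9,236.1),(352.3,187.4)),"dist(87.7mm)",np.linalg.norm(C-D))
print("blk",(C+D)/2, "yaw c->d",np.degrees(np.arctan2(*(D-C)[1::-1])))
for z,p in((.093,(302.2,131.8)),(.128,(302,119.7))):print("pip",plane("side",p,z))
print("pip tri",tri((302,119.7),(223.2,188.5)))
print("blue",plane("top",(189,198),0),"stubby top",plane("side",(314.3,143),.126), plane("top",(259,181.5),.126))
print("holes px side",plane("side",(315,225),.04),plane("side",(312,255),.04))
print("jar",plane("top",(277,275),.045),"dish",plane("top",(338,268),.01))
S=cv2.imread("pics/side0.png")[:,:,::-1];T=cv2.imread("pics/top0.png")[:,:,::-1]
P=(C+D)/2;print(proj("side",[P[0],P[1],.04]),proj("top",[P[0],P[1],.04]))
E
```

```text
A (array([ 0.4374, -0.262 ,  0.0335]), np.float64(0.00011748324766219356)) [ 0.4374 -0.26    0.03  ] [ 0.4377 -0.2628  0.03  ]
B (array([ 0.5681, -0.2321,  0.0326]), np.float64(0.00048526019107732123)) [ 0.5683 -0.2305  0.03  ] [ 0.5689 -0.2326  0.03  ]
c,d [ 0.4986 -0.0127  0.059 ] [ 0.5821 -0.0379  0.059 ] top d (array([ 0.582 , -0.036 ,  0.0566]), np.float64(0.0008801248884089857)) dist(87.7mm) 0.08718719656284608
blk [ 0.5403 -0.0253  0.059 ] yaw c->d -16.783645232565984
pip [0.5593 0.2912 0.093 ]
pip [0.5602 0.2948 0.128 ]
pip tri (array([0.5584, 0.2903, 0.1309]), np.float64(0.0026384782190904035))
blue [0.5571 0.4108 0.    ] stubby top [0.5768 0.2008 0.126 ] [0.5775 0.2022 0.126 ]
holes px side [0.5494 0.0175 0.04  ] [ 0.5299 -0.0664  0.04  ]
jar [0.3495 0.1565 0.045 ] dish [ 0.3722 -0.0018  0.01  ]
[313.9007 239.8334] [347.8301 203.8399]
```

Emit:
{"api": "carry_out", "payload": {
  "targets": "0 0 0 0 0 0.685 0.1;0 0 0 0 0 0.685 0.1;0 0 0 0 0 0.685 0.1;0 0 0 0 0 0.685 0.1;0 0 0 0 0 0.685 0.1;0 0 0 0 0 0.685 0.1;0 0 0 0 0 0.685 0.1;0 0 0 0 0 0.685 0.1",
  "newtons": 30
}}

```text
time: 0.77
ee_pos: [0.1386, -0.5322, 0.4043]
tcp_rot: [-180.0, 0.0, -17.0]
wrist_force: [0.3, 0.7, -0.0]
opening: 0.0471
grasp_force: 0.0
```

```bash
cat >> h.py <<'E'
from scipy.spatial.transform import Rotation as Ro
def go(g=None,tcp=None):
    "shift in tool axes (units) to bring the grasp point to g"
    o=monitor.get_obs();R=Ro.from_euler("xyz",o["tcp_rot"],degrees=True).as_matrix()
    p=o["ee_pos"]; cur=p+R[:,2]*.155
    np.set_printoptions(precision=4,suppress=True)
    print("t",round(o["time"],2),"rot",o["tcp_rot"],"grasp pt",cur,"open",o["opening"],"F",o["wrist_force"],"q",o["q"].round(1))
    if g is not None: print("shift units",R.T@(np.array(g)-cur)/.04)
E
python3 -c "
from h import *
go([.4375,-.261,.15])"
```

```text
t 0.77 rot [-179.9624    0.022   -16.9919] grasp pt [ 0.1386 -0.5321  0.2493] open 0.04709513573214626 F [ 0.2772  0.7116 -0.0236] q [-75.4   5.   10.1  95.1   0.  121.6]
shift units [ 5.1661 -8.6643  2.4855]
```

Emit:
{"api": "carry_out", "payload": {
  "targets": "0.32 -0.54 0 0 0 0 0.1;0.32 -0.54 0 0 0 0 0.1;0.32 -0.54 0 0 0 0 0.1;0.32 -0.54 0 0 0 0 0.1;0.32 -0.54 0 0 0 0 0.1;0.32 -0.54 0 0 0 0 0.1;0.32 -0.54 0 0 0 0 0.1;0.32 -0.54 0 0 0 0 0.1"
}}

```text
time: 1.43
ee_pos: [0.2873, -0.3954, 0.4044]
tcp_rot: [-180.0, 0.0, -16.8]
wrist_force: [0.2, -0.2, 0.3]
opening: 0.0471
grasp_force: 0.0
```

Emit:
{"api": "carry_out", "payload": {
  "targets": "0.36 -0.6 0.3 0 0 0 0.1;0.36 -0.6 0.3 0 0 0 0.1;0.36 -0.6 0.3 0 0 0 0.1;0.36 -0.6 0.3 0 0 0 0.1;0.36 -0.6 0.3 0 0 0 0.1;0.36 -0.6 0.3 0 0 0 0.1;0.36 -0.6 0.3 0 0 0 0.1;0 0 0 0 0 0 0.1"
}}

```text
time: 2.1
ee_pos: [0.4337, -0.262, 0.3177]
tcp_rot: [-179.9, 0.2, -16.6]
wrist_force: [-0.6, -0.1, -0.8]
opening: 0.0472
grasp_force: 0.0
```

```bash
python3 -c "
from h import *
go([.4375,-.261,.047])
i=camera('side');print(blobs(i,*AMB));j=camera('top');print(blobs(j,*AMB))
o=np.zeros((480,800,3),np.uint8);o[:,:400]=cv2.resize(i[260:380,220:320],None,fx=4,fy=4);o[:400,400:]=cv2.resize(j[190:290,390:490],None,fx=4,fy=4)
cv2.imwrite('pics/c2.png',o[:,:,::-1])"
```

```text
t 2.1 rot [-179.8897    0.1837  -16.6161] grasp pt [ 0.4333 -0.2615  0.1627] open 0.047175531945664796 F [-0.6183 -0.1391 -0.8159] q [-31.1  -1.7  -6.4  85.5   0.1 165.5]
shift units [ 0.1063 -0.0375  2.892 ]
[([405.7, 218.6], [400, 213, 13, 11, 106]), ([294.8, 232.6], [291, 223, 8, 19, 125]), ([333.9, 236.1], [330, 227, 9, 19, 158]), ([344.5, 321.6], [339, 310, 12, 25, 241]), ([278.6, 345.4], [273, 333, 12, 26, 249])]
[([337.1, 128.1], [333, 125, 10, 6, 35]), ([352.0, 187.0], [349, 183, 7, 9, 42]), ([425.1, 195.6], [420, 191, 11, 11, 78]), ([342.9, 215.9], [340, 214, 6, 6, 17]), ([341.0, 221.4], [339, 219, 6, 5, 15]), ([436.7, 245.2], [433, 242, 11, 7, 41])]
```

View pics/c2.png

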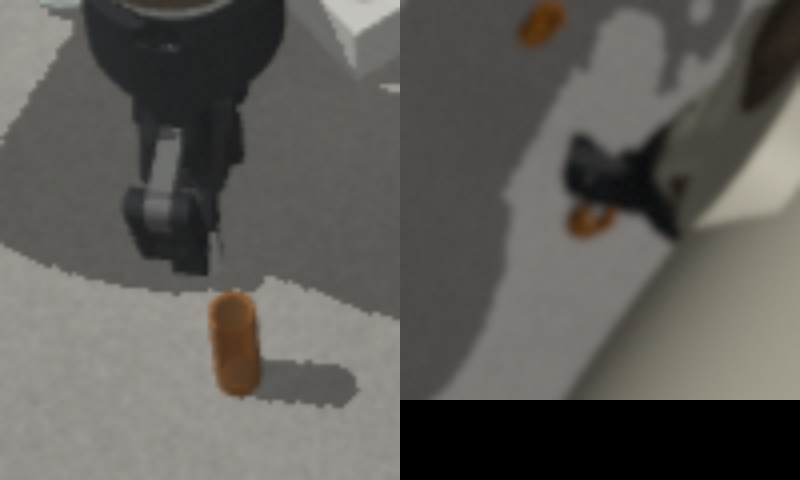

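The side view shows vial A upright at crop (235,343), with the open fingers above it and the position as estimated. Joint 6 would run out of range at the block, so I'll make a half turn here.

Emit:
{"api": "carry_out", "payload": {
  "targets": "0 0 0 0 0 -0.98 0.1;0 0 0 0 0 -0.98 0.1;0 0 0 0 0 -0.98 0.1;0 0 0 0 0 -0.98 0.1;0 0 0 0 0 -0.98 0.1;0 0 0 0 0 -0.98 0.1;0 0 0 0 0 -0.98 0.1;0 0 0 0 0 -0.98 0.1"
}}

```text
time: 2.87
ee_pos: [0.431, -0.2656, 0.3213]
tcp_rot: [180.0, -0.0, 28.3]
wrist_force: [0.1, 0.4, 0.2]
opening: 0.047
grasp_force: 0.0
```

Emit:
{"api": "carry_out", "payload": {
  "targets": "0 0 0 0 0 -0.98 0.1;0 0 0 0 0 -0.98 0.1;0 0 0 0 0 -0.98 0.1;0 0 0 0 0 -0.98 0.1;0 0 0 0 0 -0.98 0.1;0 0 0 0 0 -0.98 0.1;0 0 0 0 0 -0.98 0.1;0 0 0 0 0 -0.98 0.1"
}}

```text
time: 3.53
ee_pos: [0.4309, -0.2656, 0.3213]
tcp_rot: [180.0, 0.0, 73.2]
wrist_force: [-0.4, 0.4, -0.5]
opening: 0.0471
grasp_force: 0.0
```

Emit:
{"api": "carry_out", "payload": {
  "targets": "0 0 0 0 0 -0.98 0.1;0 0 0 0 0 -0.98 0.1;0 0 0 0 0 -0.98 0.1;0 0 0 0 0 -0.98 0.1;0 0 0 0 0 -0.98 0.1;0 0 0 0 0 -0.98 0.1;0 0 0 0 0 -0.98 0.1;0 0 0 0 0 -0.98 0.1"
}}

```text
time: 4.2
ee_pos: [0.4309, -0.2656, 0.3213]
tcp_rot: [180.0, 0.0, 118.2]
wrist_force: [0.4, 0.1, 0.6]
opening: 0.0469
grasp_force: 0.0
```

Emit:
{"api": "carry_out", "payload": {
  "targets": "0 0 0 0 0 -0.98 0.1;0 0 0 0 0 -0.98 0.1;0 0 0 0 0 -0.98 0.1;0 0 0 0 0 -0.98 0.1;0 0 0 0 0 -0.98 0.1;0 0 0 0 0 -0.98 0.1;0 0 0 0 0 -0.98 0.1;0 0 0 0 0 -0.98 0.1"
}}

```text
time: 4.87
ee_pos: [0.4309, -0.2656, 0.3213]
tcp_rot: [-180.0, 0.0, 163.1]
wrist_force: [-0.3, -0.6, -0.7]
opening: 0.0473
grasp_force: 0.0
```

```bash
python3 -c "
from h import *
go([.4375,-.261,.045])"
```

```text
t 4.87 rot [-179.9781    0.0381  163.0742] grasp pt [ 0.431  -0.2657  0.1663] open 0.04728718234805152 F [-0.2906 -0.6046 -0.7182] q [-31.6  -1.9  -6.2  85.7  -0.  -14.7]
shift units [-0.1184  0.1612  3.0333]
```

Emit:
{"api": "carry_out", "payload": {
  "targets": "-0.12 0.16 0.3 0 0 0 0.1;0 0 0.45 0 0 0 0.1;0 0 0.45 0 0 0 0.1;0 0 0.45 0 0 0 0.1;0 0 0.45 0 0 0 0.1;0 0 0.45 0 0 0 0.1;0 0 0.45 0 0 0 0.1;0 0 0.03 0 0 0 0.1"
}}

```text
time: 5.53
ee_pos: [0.4369, -0.2596, 0.1957]
tcp_rot: [179.9, -0.3, 162.7]
wrist_force: [-0.9, 0.7, -0.9]
opening: 0.0468
grasp_force: 0.0
```

Emit:
{"api": "carry_out", "payload": {
  "targets": "0 0 0 0 0 0 0.1;0 0 0 0 0 0 -1;0 0 0 0 0 0 -1;0 0 0 0 0 0 -1;0 0 0 0 0 0 -1;0 0 0 0 0 0 -1;0 0 0 0 0 0 -1;0 0 0 0 0 0 -1",
  "newtons": 30
}}

```text
time: 6.2
ee_pos: [0.4385, -0.2603, 0.2008]
tcp_rot: [-180.0, 0.1, 162.9]
wrist_force: [-1.1, 0.6, 6.3]
opening: 0.0206
grasp_force: 31.5
```

```bash
python3 -c "
from h import *
print(monitor.get_obs()['grasp_force'])
go([.5276,-.0673,.15])
i=camera('side')
o=cv2.resize(i[260:380,220:340],None,fx=4,fy=4)
cv2.imwrite('pics/c3.png',o[:,:,::-1])"
```

```text
31.47645622571872
t 6.2 rot [-179.9619    0.1238  162.8658] grasp pt [ 0.4388 -0.2605  0.0458] open 0.020577460822178574 F [-1.1224  0.5653  6.2818] q [-30.7   0.6 -17.1  72.2  -0.  -13.6]
shift units [-0.7048  5.2672 -2.6078]
```

Emit:
{"api": "carry_out", "payload": {
  "targets": "0 0 -0.2 0 0 0 -1;0 0 -0.4 0 0 0 -1;0 0 -0.4 0 0 0 -1;0 0 -0.4 0 0 0 -1;0 0 -0.4 0 0 0 -1;0 0 -0.4 0 0 0 -1;0 0 -0.4 0 0 0 -1;0 0 0 0 0 0 -1"
}}

```text
time: 6.92
ee_pos: [0.4385, -0.2602, 0.3072]
tcp_rot: [-179.9, 0.3, 162.9]
wrist_force: [0.3, -1.0, 0.8]
opening: 0.0206
grasp_force: 30.7
```

Emit:
{"api": "carry_out", "payload": {
  "targets": "-0.05 0.4 0 0 0 0 -1;-0.1 0.8 0 0 0 0 -1;-0.1 0.8 0 0 0 0 -1;-0.1 0.8 0 0 0 0 -1;-0.1 0.8 0 0 0 0 -1;-0.1 0.8 0 0 0 0 -1;-0.1 0.6 0 0 0 0 -1;-0.05 0.27 0 0 0 0 -1"
}}

```text
time: 7.58
ee_pos: [0.5277, -0.0643, 0.303]
tcp_rot: [180.0, -0.0, 163.0]
wrist_force: [-0.3, -0.8, -1.2]
opening: 0.0205
grasp_force: 30.7
```

Emit:
{"api": "carry_out", "payload": {
  "targets": "0 0 0 0 0 0 -1;0 0 0 0 0 0 -1;0 0 0 0 0 0 -1;0 0 0 0 0 0 -1;0 0 0 0 0 0 -1;0 0 0 0 0 0 -1;0 0 0 0 0 0 -1;0 0 0 0 0 0 -1"
}}

```text
time: 8.25
ee_pos: [0.5268, -0.0671, 0.3036]
tcp_rot: [180.0, 0.0, 162.8]
wrist_force: [0.7, 0.1, -0.1]
opening: 0.0203
grasp_force: 30.7
```

```bash
python3 -c "
from h import *
go([.5276,-.0673,.063])
i=camera('side');print(blobs(i,*AMB));j=camera('top');print(blobs(j,*AMB))
o=np.zeros((520,800,3),np.uint8);o[:,:400]=cv2.resize(i[150:280,260:360],None,fx=4,fy=4);o[:400,400:]=cv2.resize(j[150:250,300:400],None,fx=4,fy=4)
cv2.imwrite('pics/c4.png',o[:,:,::-1])"
```

```text
t 8.25 rot [179.9977   0.009  162.8472] grasp pt [ 0.5269 -0.0671  0.1486] open 0.02028948022140314 F [ 0.6902  0.0812 -0.1412] q [-7.3  1.6 -4.7 83.8  0.   9.9]
shift units [-0.0184  0.0012  2.1391]
[([405.7, 218.6], [400, 213, 13, 11, 106]), ([293.7, 232.0], [289, 223, 10, 19, 167]), ([333.9, 236.1], [330, 227, 9, 19, 158]), ([309.3, 236.8], [305, 234, 10, 7, 45]), ([344.5, 321.6], [340, 310, 11, 25, 239])]
[([337.2, 128.1], [333, 125, 10, 6, 36]), ([426.0, 194.9], [423, 191, 7, 10, 44]), ([343.1, 215.9], [340, 214, 6, 6, 16]), ([341.2, 221.5], [339, 220, 6, 4, 16])]
```

View pics/c4.png

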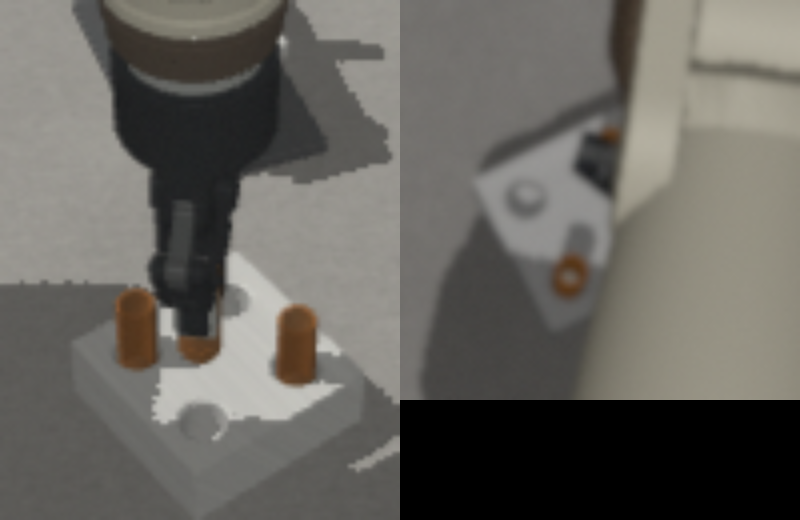

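The held vial hangs at side crop (201,345), upright over the empty bore at crop (204,421), with c and d undisturbed. Next I check both positions by ray.

```bash
python3 -c "
from h import *
print('hole0',plane('side',(311,255.25),.04),'hole1 orig',plane('side',(315.2,224.9),.04))
print('proj base ctr',proj('side',[.5269,-.0671,.1036]),'near edge',proj('side',[.5269,-.0781,.1036]))
print('hole est proj',proj('side',[.5276,-.0673,.04]))
i=cv2.imread('pics/c4.png')[:, :400,::-1].copy()
print(blobs(i,*AMB,amin=60))
s=cv2.imread('pics/side0.png')[:,:,::-1].copy()
g=cv2.cvtColor(s,cv2.COLOR_RGB2GRAY)
print(g[244:264,300:324])"
```

```text
hole0 [ 0.5276873  -0.06676172  0.04      ] hole1 orig [0.54988909 0.01773641 0.04      ]
proj base ctr [310.27810635 235.73152711] near edge [311.07927485 239.79274508]
hole est proj [310.99693095 255.45108681]
[([136.2, 328.7], [117, 291, 38, 76, 2502]), ([296.9, 346.1], [279, 309, 36, 74, 2307]), ([198.3, 348.8], [181, 338, 37, 24, 589])]
[[182 183 182 182 183 184 183 182 181 180 181 183 182 180 180 130 117 119
  111 109 109 110 110 108]
 [183 182 183 182 183 184 183 183 183 180 179 181 133 119 117 110 108 109
  110 110 110 111 109 110]
 [184 183 182 183 182 183 184 183 183 131 117 118 111 110 110 110 108 108
  108 109 110 111 110 110]
 [184 185 183 182 183 182 182 133 119 111 110 109 108 109 111 109 109 108
  109 108 109 111 111 110]
 [120 176 185 183 181 132 119 113 110 111 111 109 108 109 110 110 110 109
  108 109 107 109 111 110]
 [111 117 120 120 119 111 110 109 110 117 120 120 119 113 109 110 111 109
  109 109 109 109 109 112]
 [111 110 109 111 111 109 110 114 119 123 126 126 124 121 116 113 110 110
  110 109 109 110 109 110]
 [111 109 109 110 110 112 114 111 115 111 111 112
[... 564 characters left out ...]
09 110 109 109  95  98 106 107 109 108 110 109 110 108 104  97 105
  111 110 109 107 109 109]
 [110 110 110 110 110 105  98 106 109 109 109 109 110 109 111 101 100 108
  112 112 110 108 107 109]
 [109 111 111 109 110 109 103  99 102 108 110 109 108 108 109 105 110 111
  110 112 111 110 109 105]
 [102 109 111 110 109 109 108 108 109 105 109 109 105 108 110 108 111 110
  110 111 112 112 108 104]
 [101 103 109 111 109 111 110 109 109 109 111 109 109 110 110 110 109 111
  111 111 109 107 107 106]
 [101 101 104 109 110 110 108 110 109 111 110 111 109 111 109 110 110 109
  110 108 106 104 105 107]
 [ 99  99 100 104 109 110 110 110 109 110 110 110 110 110 111 110 109 108
  104 104 106 106 105 104]]
```

Emit:
{"api": "carry_out", "payload": {
  "targets": "-0.02 0 0.2 0 0 0 -1;0 0 0.25 0 0 0 -1;0 0 0.25 0 0 0 -1;0 0 0.25 0 0 0 -1;0 0 0.25 0 0 0 -1;0 0 0.15 0 0 0 -1;0 0 0.1 0 0 0 -1;0 0 0.1 0 0 0 -1"
}}

```text
time: 9.02
ee_pos: [0.5277, -0.067, 0.2409]
tcp_rot: [-180.0, -0.0, 162.9]
wrist_force: [-0.1, -0.3, 0.4]
opening: 0.0206
grasp_force: 30.7
```

Emit:
{"api": "carry_out", "payload": {
  "targets": "0 0 0.08 0 0 0 -1;0 0 0.08 0 0 0 -1;0 0 0.08 0 0 0 -1;0 0 0.08 0 0 0 -1;0 0 0.08 0 0 0 -1;0 0 0.08 0 0 0 -1;0 0 0.05 0 0 0 -1;0 0 0 0 0 0 -1"
}}

```text
time: 9.68
ee_pos: [0.5295, -0.0663, 0.2221]
tcp_rot: [179.7, 0.4, 162.9]
wrist_force: [9.6, 6.8, 2.0]
opening: 0.0207
grasp_force: 33.5
```

```bash
python3 -c "
from h import *
go([.5276,-.0673,.063])
i=camera('side')
o=cv2.resize(i[150:280,260:360],None,fx=4,fy=4)
cv2.imwrite('pics/c5.png',o[:,:,::-1])"
```

```text
t 9.68 rot [179.7415   0.3609 162.9393] grasp pt [ 0.5307 -0.0659  0.0672] open 0.020681195623274022 F [9.6432 6.7812 1.9662] q [ -7.2   3.  -12.3  74.4   0.2   9.9]
shift units [ 0.0638 -0.0564  0.1031]
```

The wall pushes +x/+y while the vial is 18 mm deep, so the bore centre lies slightly that way. I shift to comply, then finish.

Emit:
{"api": "carry_out", "payload": {
  "targets": "-0.03 0.03 0 0 0 0 -1;-0.03 0.03 0 0 0 0 -1;0 0 0 0 0 0 -1;0 0 0.03 0 0 0 -1;0 0 0.03 0 0 0 -1;0 0 0.03 0 0 0 -1;0 0 0 0 0 0 -1;0 0 0 0 0 0 -1"
}}

```text
time: 10.4
ee_pos: [0.5309, -0.0654, 0.2166]
tcp_rot: [180.0, 0.0, 162.9]
wrist_force: [3.6, 2.0, -1.0]
opening: 0.0207
grasp_force: 33.2
```

Emit:
{"api": "carry_out", "payload": {
  "targets": "-0.02 0.02 0 0 0 0 -1;0 0 0 0 0 0 -1;0 0 0 0 0 0 -1;0 0 0.02 0 0 0 -1;0 0 0.02 0 0 0 -1;0 0 0.02 0 0 0 -1;0 0 0 0 0 0 -1;0 0 0 0 0 0 -1"
}}

```text
time: 11.07
ee_pos: [0.5314, -0.0651, 0.2162]
tcp_rot: [-180.0, 0.0, 162.9]
wrist_force: [-6.5, 0.3, 18.0]
opening: 0.0204
grasp_force: 35.7
```

```bash
python3 -c "
from h import *
go([.5276,-.0673,.063])
i=camera('side')
o=cv2.resize(i[150:280,260:360],None,fx=4,fy=4)
cv2.imwrite('pics/c5.png',o[:,:,::-1])"
```

```text
t 11.07 rot [-179.9745    0.0493  162.8638] grasp pt [ 0.5315 -0.0652  0.0612] open 0.02044973904326682 F [-6.475   0.2798 18.0189] q [ -7.    3.6 -12.3  74.1  -0.   10.2]
shift units [ 0.0783 -0.0789 -0.0445]
```

View pics/c5.png

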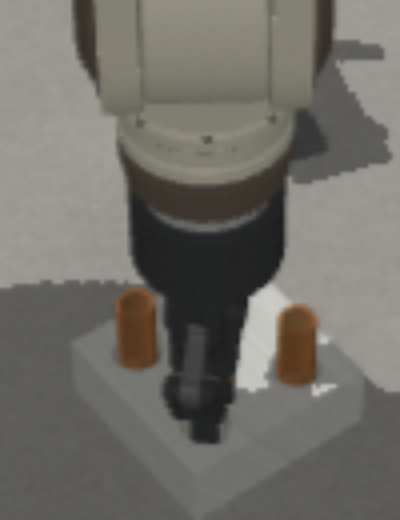

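It is bottomed (18 N on the floor), and c and d are undisturbed at crop (136,330) and (297,345). I ease off, release and rise.

Emit:
{"api": "carry_out", "payload": {
  "targets": "0 0 -0.03 0 0 0 -1;0 0 0 0 0 0 -0.3;0 0 0 0 0 0 -0.1;0 0 0 0 0 0 0.05;0 0 0 0 0 0 0.05;0 0 0 0 0 0 0.05;0 0 -0.2 0 0 0 0.05;0 0 -0.3 0 0 0 0.05"
}}

```text
time: 11.78
ee_pos: [0.5313, -0.0649, 0.2351]
tcp_rot: [-180.0, -0.1, 162.9]
wrist_force: [-0.6, 0.4, -0.2]
opening: 0.0449
grasp_force: 0.0
```

Emit:
{"api": "carry_out", "payload": {
  "targets": "0 0 -0.4 0 0 0 0.05;0 0 -0.4 0 0 0 0.05;0 0 -0.4 0 0 0 0.05;0 0 -0.4 0 0 0 0.05;0 0 -0.4 0 0 0 0.05;0 0 -0.2 0 0 0 0.05;0 0 0 0 0 0 0.05;0 0 0 0 0 0 0.05"
}}

```text
time: 12.45
ee_pos: [0.5318, -0.0649, 0.3239]
tcp_rot: [180.0, 0.1, 162.9]
wrist_force: [-0.3, 0.8, -0.3]
opening: 0.0448
grasp_force: 0.0
```

```bash
python3 -c "
from h import *
go([.5685,-.2315,.15])"
```

```text
t 12.45 rot [179.9917   0.0532 162.8793] grasp pt [ 0.5319 -0.065   0.1689] open 0.044796146731445836 F [-0.2823  0.7966 -0.2703] q [-7.   2.1 -1.9 86.  -0.  10.2]
shift units [-2.0989 -3.7102  0.4731]
```

Emit:
{"api": "carry_out", "payload": {
  "targets": "-0.2 -0.35 0 0 0 0 0.05;-0.35 -0.6 0 0 0 0 0.05;-0.35 -0.6 0 0 0 0 0.05;-0.35 -0.6 0 0 0 0 0.05;-0.35 -0.6 0 0 0 0 0.05;-0.3 -0.6 0 0 0 0 0.05;-0.2 -0.36 0 0 0 0 0.05;0 0 0 0 0 0 0.05"
}}

```text
time: 13.12
ee_pos: [0.5683, -0.2342, 0.3215]
tcp_rot: [-180.0, -0.1, 162.7]
wrist_force: [-0.3, -0.8, 0.6]
opening: 0.0449
grasp_force: 0.0
```

Emit:
{"api": "carry_out", "payload": {
  "targets": "0 0 0.2 0 0 0 0.05;0 0 0.2 0 0 0 0.05;0 0 0.07 0 0 0 0.05;0 0 0 0 0 0 0.05;0 0 0 0 0 0 0.05;0 0 0 0 0 0 0.05;0 0 0 0 0 0 0.05;0 0 0 0 0 0 0.05"
}}

```text
time: 13.78
ee_pos: [0.5684, -0.2313, 0.3051]
tcp_rot: [-180.0, 0.0, 162.9]
wrist_force: [-0.2, -0.1, -0.1]
opening: 0.0447
grasp_force: 0.0
```

```bash
python3 -c "
from h import *
go([.5685,-.2315,.045])
i=camera('side');print(blobs(i,*AMB))
o=cv2.resize(i[200:340,270:370],None,fx=4,fy=4)
cv2.imwrite('pics/c6.png',o[:,:,::-1])"
```

```text
t 13.78 rot [-179.9967    0.0406  162.8967] grasp pt [ 0.5685 -0.2313  0.1501] open 0.04469227501579556 F [-0.2493 -0.1214 -0.1339] q [-22.1  12.9   7.9  85.    0.   -5. ]
shift units [-0.0005 -0.0043  2.6286]
[([405.7, 218.6], [400, 213, 13, 11, 105]), ([293.8, 232.1], [289, 223, 10, 19, 164]), ([310.0, 249.5], [306, 240, 9, 20, 170]), ([344.5, 321.6], [339, 310, 12, 25, 242])]
```

View pics/c6.png

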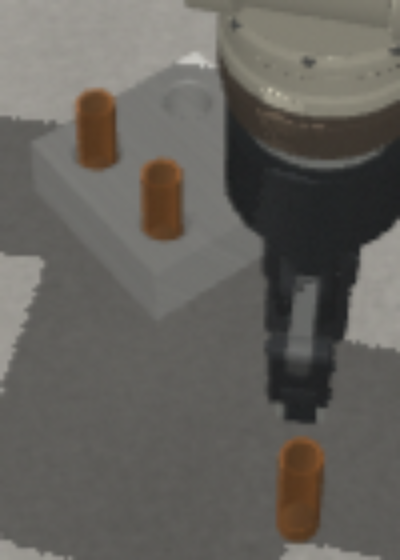

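Vial A stands seated at crop (162,198), showing the same height as c at (97,128). Vial B is at crop (300,490), right below the fingers.

Emit:
{"api": "carry_out", "payload": {
  "targets": "0 0 0.2 0 0 0 0.05;0 0 0.4 0 0 0 0.05;0 0 0.4 0 0 0 0.05;0 0 0.4 0 0 0 0.05;0 0 0.4 0 0 0 0.05;0 0 0.4 0 0 0 0.05;0 0 0.3 0 0 0 0.05;0 0 0.13 0 0 0 0.05"
}}

```text
time: 14.5
ee_pos: [0.5677, -0.2313, 0.197]
tcp_rot: [180.0, -0.2, 162.9]
wrist_force: [-1.0, 0.2, -0.5]
opening: 0.0443
grasp_force: 0.0
```

Emit:
{"api": "carry_out", "payload": {
  "targets": "0 0 0 0 0 0 0.05;0 0 0 0 0 0 0.05;0 0 0 0 0 0 -1;0 0 0 0 0 0 -1;0 0 0 0 0 0 -1;0 0 0 0 0 0 -1;0 0 0 0 0 0 -1;0 0 0 0 0 0 -1",
  "newtons": 30
}}

```text
time: 15.17
ee_pos: [0.5686, -0.2316, 0.2005]
tcp_rot: [-180.0, 0.1, 162.9]
wrist_force: [-0.0, -0.4, 6.8]
opening: 0.0207
grasp_force: 30.4
```

```bash
python3 -c "
from h import *
go([.5685,-.2315,.15])
A=plane('side',(310.0,249.5),.059);C=plane('side',(293.8,232.1),.059);D=plane('side',(333.9,236.1),.059);print('A seen',A,C,D,'hole1 by c+d-a',C+D-A)"
```

```text
t 15.17 rot [-179.9894    0.1003  162.8801] grasp pt [ 0.5688 -0.2317  0.0455] open 0.0207100154333992 F [-0.0276 -0.4249  6.7843] q [-22.2  14.5  -1.7  73.7  -0.   -5. ]
shift units [ 0.005   0.002  -2.6116]
A seen [ 0.5258 -0.0664  0.059 ] [ 0.4984 -0.0126  0.059 ] [ 0.5821 -0.0379  0.059 ] hole1 by c+d-a [0.5546 0.0159 0.059 ]
```

Emit:
{"api": "carry_out", "payload": {
  "targets": "0 0 -0.2 0 0 0 -1;0 0 -0.4 0 0 0 -1;0 0 -0.4 0 0 0 -1;0 0 -0.4 0 0 0 -1;0 0 -0.4 0 0 0 -1;0 0 -0.4 0 0 0 -1;0 0 -0.4 0 0 0 -1;0 0 -0.2 0 0 0 -1"
}}

```text
time: 15.83
ee_pos: [0.5684, -0.2315, 0.314]
tcp_rot: [-180.0, 0.1, 162.9]
wrist_force: [0.2, -0.6, 1.0]
opening: 0.0211
grasp_force: 29.9
```

```bash
python3 -c "
from h import *
go([.554,.017,.155])
i=camera('side')
print('hole1',plane('side',(316.75,224.5),.04),'proj est',proj('side',[.553,.017,.04]))
g=cv2.cvtColor(i,cv2.COLOR_RGB2GRAY);print(g[215:234,306:328])"
```

```text
t 15.83 rot [-179.9906    0.126   162.8801] grasp pt [ 0.5687 -0.2316  0.159 ] open 0.02108145828959581 F [ 0.2057 -0.5928  0.9702] q [-22.2  12.8   8.8  85.9   0.   -5. ]
shift units [2.1806 5.832  0.0937]
hole1 [0.5535 0.0184 0.04  ] proj est [316.6199 224.9753]
[[156 158 160 157 156 156 156 142 171 195 199 200 201 200 200 190 168 156
  152  80  51  58]
 [152 153 151 153 153 154 141 123 125 129 130 131 131 131 192 144 190 171
  159 111  61  56]
 [153 151 147 149 139 126 120 117 119 119 120 120 122 121 130 123 130 127
  145 111  60  53]
 [155 154 140 122 120 118 119 120 118 119 119 119 121 121 121 122 121 122
  125 118  66  49]
 [140 126 120 120 117 118 119 118 119 118 124 125 121 120 120 121 122 121
  121 121  67  49]
 [123 121 121 120 119 119 118 122 129 135 140 141 136 131 124 122 122 122
  122 121  77  52]
 [119 120 121 121 120 120 122 125 126 125 122 121 125 124 127 126 122 122
  122 121  90  56]
 [118 119 120 121 122 122 117 113 114 119 119 119 119 117 115 121 123 122
  122 122  74  50]
 [119 118 119 120 118 118 111 113 115 115 119 119 118 117 114 110 118 121
  123 124  74  45
[... 232 characters left out ...]
1 120 117 114 113 108 103 119
  121 121  72  40]
 [119 118 120 121 120 110 109 114 118 120 122 121 121 119 113 107 112 118
  120 121  71  39]
 [120 118 118 119 120 119 112 113 117 119 120 120 121 120 120 115 118 120
  120 121  69  37]
 [118 120 118 117 120 120 118 119 118 114 118 120 122 115 118 118 120 120
  119 120  71  38]
 [118 118 119 118 117 119 121 119 119 119 119 119 120 120 120 118 119 121
  119 120  70  36]
 [119 118 118 119 117 117 119 120 119 119 119 119 119 120 121 121 118 119
  119 120  70  36]
 [118 118 118 118 119 118 117 120 121 119 119 120 119 120 120 121 120 118
  119 120  70  36]
 [118 118 119 117 118 119 118 118 119 121 119 119 121 119 120 120 120 121
  119 119  70  36]]
```

Emit:
{"api": "carry_out", "payload": {
  "targets": "0.1 0.25 0 0 0 0 -1;0.3 0.8 0 0 0 0 -1;0.3 0.8 0 0 0 0 -1;0.3 0.8 0 0 0 0 -1;0.3 0.8 0 0 0 0 -1;0.3 0.8 0 0 0 0 -1;0.3 0.8 0 0 0 0 -1;0.3 0.8 0 0 0 0 -1"
}}

```text
time: 16.55
ee_pos: [0.5521, 0.0202, 0.3101]
tcp_rot: [-180.0, -0.1, 162.9]
wrist_force: [0.6, 0.4, -0.0]
opening: 0.0211
grasp_force: 29.9
```

Emit:
{"api": "carry_out", "payload": {
  "targets": "0 0 0.2 0 0 0 -1;0 0 0.2 0 0 0 -1;0 0 0 0 0 0 -1;0 0 0 0 0 0 -1;0 0 0 0 0 0 -1;0 0 0 0 0 0 -1;0 0 0 0 0 0 -1;0 0 0 0 0 0 -1"
}}

```text
time: 17.22
ee_pos: [0.5532, 0.0176, 0.2957]
tcp_rot: [180.0, 0.0, 162.8]
wrist_force: [0.0, -0.4, -0.4]
opening: 0.021
grasp_force: 29.9
```

```bash
python3 -c "
from h import *
go([.5535,.018,.063])
i=camera('side');print(blobs(i,*AMB,amin=8))
o=monitor.get_obs()['ee_pos'];z=o[2]-.155-.0455;print('base proj',z,proj('side',[o[0],o[1],z]),proj('side',[o[0],o[1]-.011,z]))"
```

```text
t 17.22 rot [179.9945   0.022  162.8255] grasp pt [0.5532 0.0175 0.1407] open 0.021029927849393393 F [ 0.0267 -0.4377 -0.3501] q [ 1.8  4.6 -2.3 83.  -0.  19. ]
shift units [-0.002   0.0125  1.9432]
[([316.4, 208.2], [313, 206, 8, 6, 40]), ([405.6, 218.7], [400, 213, 13, 11, 107]), ([293.7, 232.0], [289, 223, 10, 19, 168]), ([333.9, 236.0], [330, 227, 9, 19, 159]), ([403.0, 232.6], [399, 231, 9, 3, 9]), ([310.0, 249.5], [306, 240, 9, 20, 170])]
base proj 0.0952073147555741 [316.5529 207.6336] [317.3482 211.2509]
```

Emit:
{"api": "carry_out", "payload": {
  "targets": "0 0.01 0.2 0 0 0 -1;0 0 0.25 0 0 0 -1;0 0 0.25 0 0 0 -1;0 0 0.25 0 0 0 -1;0 0 0.15 0 0 0 -1;0 0 0.1 0 0 0 -1;0 0 0.1 0 0 0 -1;0 0 0.08 0 0 0 -1"
}}

```text
time: 17.93
ee_pos: [0.5532, 0.0185, 0.24]
tcp_rot: [180.0, 0.0, 162.9]
wrist_force: [0.2, 0.0, -0.6]
opening: 0.0213
grasp_force: 29.9
```

Emit:
{"api": "carry_out", "payload": {
  "targets": "0 0 0.06 0 0 0 -1;0 0 0.06 0 0 0 -1;0 0 0.06 0 0 0 -1;0 0 0.06 0 0 0 -1;0 0 0.06 0 0 0 -1;0 0 0 0 0 0 -1;0 0 0 0 0 0 -1;0 0 0 0 0 0 -1"
}}

```text
time: 18.6
ee_pos: [0.5533, 0.0186, 0.2282]
tcp_rot: [180.0, 0.0, 162.9]
wrist_force: [5.1, 3.9, -3.3]
opening: 0.0207
grasp_force: 30.1
```

Emit:
{"api": "carry_out", "payload": {
  "targets": "-0.03 0.03 0 0 0 0 -1;-0.02 0.02 0 0 0 0 -1;0 0 0.05 0 0 0 -1;0 0 0.05 0 0 0 -1;0 0 0.05 0 0 0 -1;0 0 0.05 0 0 0 -1;0 0 0 0 0 0 -1;0 0 0 0 0 0 -1"
}}

```text
time: 19.27
ee_pos: [0.5556, 0.0197, 0.2201]
tcp_rot: [-180.0, -0.0, 162.9]
wrist_force: [0.2, -1.0, -0.7]
opening: 0.0206
grasp_force: 30.0
```

Free of side load. On to the floor.

Emit:
{"api": "carry_out", "payload": {
  "targets": "0 0 0.03 0 0 0 -1;0 0 0.03 0 0 0 -1;0 0 0.02 0 0 0 -1;0 0 0.02 0 0 0 -1;0 0 0 0 0 0 -1;0 0 0 0 0 0 -1;0 0 0 0 0 0 -1;0 0 0 0 0 0 -1"
}}

```text
time: 19.93
ee_pos: [0.5557, 0.0198, 0.2185]
tcp_rot: [180.0, 0.1, 162.9]
wrist_force: [-5.6, -0.7, 16.8]
opening: 0.0211
grasp_force: 31.4
```

Bottomed. I release and rise.

Emit:
{"api": "carry_out", "payload": {
  "targets": "0 0 -0.03 0 0 0 -1;0 0 0 0 0 0 -0.3;0 0 0 0 0 0 -0.1;0 0 0 0 0 0 0.05;0 0 0 0 0 0 0.05;0 0 0 0 0 0 0.05;0 0 -0.2 0 0 0 0.05;0 0 -0.3 0 0 0 0.05"
}}

```text
time: 20.6
ee_pos: [0.5553, 0.0198, 0.2371]
tcp_rot: [-180.0, -0.1, 162.9]
wrist_force: [-0.3, -0.3, 0.2]
opening: 0.0449
grasp_force: 0.0
```

Emit:
{"api": "carry_out", "payload": {
  "targets": "0 0 -0.5 0 0 0 0.05;0 0 -0.6 0 0 0 0.05;0 0 -0.6 0 0 0 0.05;0 0 -0.6 0 0 0 0.05;0 0 -0.6 0 0 0 0.05;0 0 -0.6 0 0 0 0.05;0 0 -0.5 0 0 0 0.05;0 0 -0.3 0 0 0 0.05"
}}

```text
time: 21.27
ee_pos: [0.5554, 0.0198, 0.4136]
tcp_rot: [179.9, 0.2, 162.9]
wrist_force: [0.1, -0.0, -0.4]
opening: 0.0449
grasp_force: 0.0
```

```bash
python3 -c "
from h import *
go([.560,.2925,.26])
i=camera('side');print(blobs(i,*AMB,amin=8))
g=i[85:140,285:320].astype(int);m=(g.min(2)>150)
for r in range(0,55,3):
  c=np.where(m[r])[0]; d=np.where(g[r].max(1)<60)[0]; print(85+r,(c[[0,-1]]+285) if len(c) else '',(d[[0,-1]]+285) if len(d) else '')"
```

```text
t 21.27 rot [179.9215   0.2193 162.8791] grasp pt [0.556  0.0198 0.2586] open 0.04491179976258422 F [ 0.134  -0.0128 -0.4435] q [ 2.   5.8 12.  95.9  0.  19.2]
shift units [ 1.9113  6.545  -0.0339]
[([317.3, 219.2], [313, 210, 9, 19, 147]), ([405.6, 218.7], [400, 213, 13, 11, 107]), ([293.7, 232.0], [289, 223, 10, 19, 168]), ([333.9, 236.0], [330, 227, 9, 19, 160]), ([403.5, 232.8], [400, 232, 8, 2, 8]), ([310.1, 249.6], [306, 240, 9, 20, 169])]
85  [296 300]
88  [295 306]
91  [296 319]
94  [296 319]
97  [296 319]
100  [296 319]
103  [297 319]
106  [298 319]
109 [297 299] [302 319]
112 [298 302] [291 319]
115 [298 299] [306 319]
118 [298 299] [305 319]
121 [298 299] [305 319]
124 [293 299] [306 319]
127 [287 299] [307 319]
130 [288 299] [297 319]
133 [290 295] [297 319]
136 [291 303] [305 319]
139 [293 304] [306 319]
```

Both vials are seated, each showing the same height above the block as c and d. Now the pipette: I turn so the fingers close across the stand, then go above it.

Emit:
{"api": "carry_out", "payload": {
  "targets": "0 0 0 0 0 0.9 0.05;0 0 0 0 0 0.9 0.05;0 0 0 0 0 0.9 0.05;0 0 0 0 0 0.9 0.05;0 0 0 0 0 0.9 0.05;0 0 0 0 0 0.9 0.05;0 0 0 0 0 0.9 0.05;0 0 0 0 0 0.9 0.05"
}}

```text
time: 21.98
ee_pos: [0.5555, 0.0198, 0.4098]
tcp_rot: [180.0, 0.0, 121.4]
wrist_force: [-0.1, 0.2, 0.3]
opening: 0.0446
grasp_force: 0.0
```

Emit:
{"api": "carry_out", "payload": {
  "targets": "0 0 0 0 0 0.9 0.05;0 0 0 0 0 0.9 0.05;0 0 0 0 0 0.9 0.05;0 0 0 0 0 0.9 0.05;0 0 0 0 0 0 0.05;0.4 0.1 0 0 0 0 0.05;0.6 0.1 0 0 0 0 0.05;0.6 0.1 0 0 0 0 0.05"
}}

```text
time: 22.65
ee_pos: [0.5551, 0.0852, 0.4098]
tcp_rot: [180.0, -0.0, 101.1]
wrist_force: [0.2, -0.4, -0.3]
opening: 0.0447
grasp_force: 0.0
```

Emit:
{"api": "carry_out", "payload": {
  "targets": "0.7 0.15 0 0 0 0 0.05;0.7 0.15 0 0 0 0 0.05;0.7 0.15 0 0 0 0 0.05;0.7 0.15 0 0 0 0 0.05;0.7 0.15 0 0 0 0 0.05;0.7 0.15 0 0 0 0 0.05;0.5 0.15 0 0 0 0 0.05;0.3 0.05 0 0 0 0 0.05"
}}

```text
time: 23.32
ee_pos: [0.5601, 0.2918, 0.4092]
tcp_rot: [-180.0, -0.0, 101.3]
wrist_force: [-0.4, -0.1, -0.8]
opening: 0.0449
grasp_force: 0.0
```

Emit:
{"api": "carry_out", "payload": {
  "targets": "0 0 0 0 0 0 0.05;0 0 0 0 0 0 0.05;0 0 0 0 0 0 0.05;0 0 0 0 0 0 0.05;0 0 0 0 0 0 0.05;0 0 0 0 0 0 0.05;0 0 0 0 0 0 0.05;0 0 0 0 0 0 0.05"
}}

```text
time: 23.98
ee_pos: [0.5603, 0.2893, 0.4096]
tcp_rot: [180.0, -0.0, 101.0]
wrist_force: [-0.6, -0.1, 0.0]
opening: 0.0447
grasp_force: 0.0
```

```bash
python3 -c "
from h import *
go([.560,.292,.135])
i=camera('side');j=camera('top')
o=np.zeros((600,800,3),np.uint8);o[:,:400]=cv2.resize(i[30:180,260:360],None,fx=4,fy=4);o[:400,400:]=cv2.resize(j[140:240,190:290],None,fx=4,fy=4)
cv2.imwrite('pics/c7.png',o[:,:,::-1])"
```

```text
t 23.98 rot [179.9927  -0.0018 100.9815] grasp pt [0.5604 0.2893 0.2546] open 0.04465332455841739 F [-0.5764 -0.132   0.036 ] q [ 27.3  16.7  24.2  97.5  -0.  106.3]
shift units [0.0684 0.004  2.99  ]
```

View pics/c7.png

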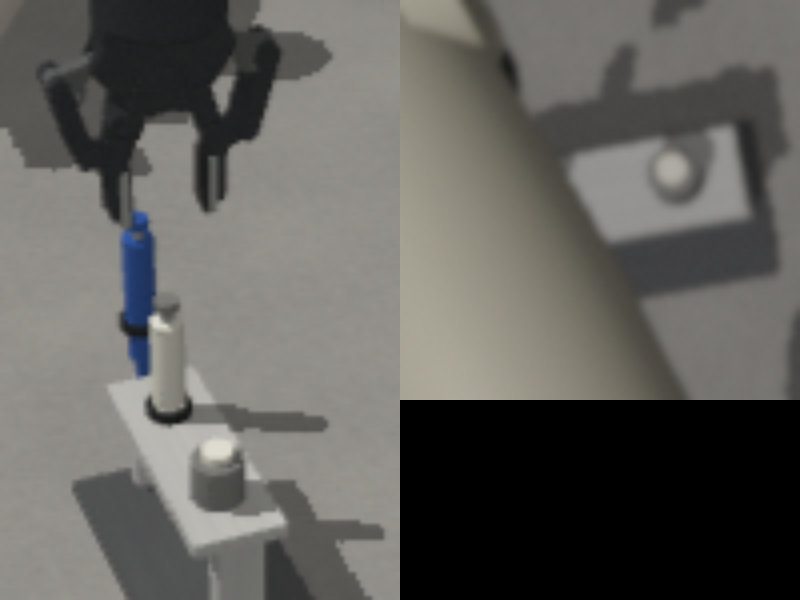

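The white pipette at side crop (168,360) is centred between the open fingers at (122,190) and (212,180). The blue one stands well behind and the stubby in front. I descend.

Emit:
{"api": "carry_out", "payload": {
  "targets": "0.06 0 0.2 0 0 0 0.05;0 0 0.35 0 0 0 0.05;0 0 0.35 0 0 0 0.05;0 0 0.4 0 0 0 0.05;0 0 0.4 0 0 0 0.05;0 0 0.4 0 0 0 0.05;0 0 0.4 0 0 0 0.05;0 0 0.25 0 0 0 0.05"
}}

```text
time: 24.75
ee_pos: [0.5594, 0.292, 0.297]
tcp_rot: [-179.9, 0.0, 101.0]
wrist_force: [0.1, 0.2, -0.5]
opening: 0.0448
grasp_force: 0.0
```

Emit:
{"api": "carry_out", "payload": {
  "targets": "0 0 0.2 0 0 0 0.05;0 0 0 0 0 0 0.05;0 0 0 0 0 0 0.05;0 0 0 0 0 0 -1;0 0 0 0 0 0 -1;0 0 0 0 0 0 -1;0 0 0 0 0 0 -1;0 0 0 0 0 0 -1",
  "newtons": 50
}}

```text
time: 25.42
ee_pos: [0.56, 0.2921, 0.2927]
tcp_rot: [179.9, -0.0, 101.0]
wrist_force: [-0.3, 0.6, 5.3]
opening: 0.0209
grasp_force: 48.7
```

Emit:
{"api": "carry_out", "payload": {
  "targets": "0 0 0 0 0 0 -1;0 0 -0.1 0 0 0 -1;0 0 -0.2 0 0 0 -1;0 0 -0.3 0 0 0 -1;0 0 -0.4 0 0 0 -1;0 0 -0.4 0 0 0 -1;0 0 -0.4 0 0 0 -1;0 0 -0.4 0 0 0 -1"
}}

```text
time: 26.08
ee_pos: [0.5597, 0.2919, 0.3813]
tcp_rot: [180.0, -0.0, 101.0]
wrist_force: [0.2, -0.5, -0.9]
opening: 0.0208
grasp_force: 48.8
```

Gripped and lifting. The TCP-to-tip distance is 0.278 m. I raise clear and carry toward the block.

Emit:
{"api": "carry_out", "payload": {
  "targets": "0 0 -0.4 0 0 0 -1;0 0 -0.4 0 0 0 -1;0 0 -0.4 0 0 0 -1;0 0 -0.4 0 0 0 -1;0 0 -0.4 0 0 0 -1;0 0 -0.4 0 0 0 -1;0 0 -0.3 0 0 0 -1;0 0 -0.2 0 0 0 -1"
}}

```text
time: 26.75
ee_pos: [0.5594, 0.2917, 0.4981]
tcp_rot: [179.9, -0.0, 101.0]
wrist_force: [0.0, -0.9, -1.5]
opening: 0.021
grasp_force: 48.9
```

Emit:
{"api": "carry_out", "payload": {
  "targets": "-0.3 -0.25 0 0 0 0 -1;-0.45 -0.4 0 0 0 0 -1;-0.5 -0.45 0 0 0 0 -1;-0.5 -0.45 0 0 0 0 -1;-0.5 -0.45 0 0 0 0 -1;-0.5 -0.45 0 0 0 0 -1;-0.5 -0.45 0 0 0 0 -1;-0.5 -0.45 0 0 0 0 -1"
}}

```text
time: 27.42
ee_pos: [0.4557, 0.1181, 0.4966]
tcp_rot: [179.9, -0.0, 101.0]
wrist_force: [-1.0, -0.2, -0.8]
opening: 0.0205
grasp_force: 49.2
```

Emit:
{"api": "carry_out", "payload": {
  "targets": "-0.5 -0.45 0 0 0 0 -1;-0.5 -0.45 0 0 0 0 -1;-0.5 -0.45 0 0 0 0 -1;-0.5 -0.45 0 0 0 0 -1;-0.5 -0.45 0 0 0 0 -1;-0.5 -0.45 0 0 0 0 -1;-0.5 -0.45 0 0 0 0 -1;-0.4 -0.37 0 0 0 0 -1"
}}

```text
time: 28.08
ee_pos: [0.3469, -0.0618, 0.4968]
tcp_rot: [179.9, 0.0, 101.0]
wrist_force: [-0.3, -0.6, -0.6]
opening: 0.0206
grasp_force: 49.2
```

Emit:
{"api": "carry_out", "payload": {
  "targets": "0 0 0 0 0 0 -1;0 0 0 -0.5 0 0 -1;0 0 0 -0.5 0 0 -1;0 0 0 -0.5 0 0 -1;0 0 0 -0.5 0 0 -1;0 0 0 -0.5 0 0 -1;0 0 0 -0.5 0 0 -1;0 0 0 -0.5 0 0 -1"
}}

```text
time: 28.75
ee_pos: [0.3482, -0.0605, 0.4966]
tcp_rot: [159.8, 0.0, 101.0]
wrist_force: [-0.5, 0.4, -0.5]
opening: 0.0209
grasp_force: 49.2
```

```bash
cat >> h.py <<'E'
def tip(L=.2777):
    o=monitor.get_obs();R=Ro.from_euler("xyz",o["tcp_rot"],degrees=True).as_matrix()
    t=o["ee_pos"]+R[:,2]*L;print("tip",t,"lean",np.degrees(np.arccos(-R[2,2])),"ax",R[:,2],"shift",R.T@(np.array([.542,-.024,.128])-t)/.04,"grip",o["grasp_force"])
E
python3 -c "
from h import *
go();tip()"
```

```text
t 28.75 rot [159.7647   0.0065 101.0169] grasp pt [ 0.4008 -0.0503  0.3511] open 0.020934839495063712 F [-0.5454  0.3663 -0.4858] q [-12.3 -29.1  -9.1  91.2   7.9  67.9]
tip [ 0.4425 -0.0422  0.236 ] lean 20.235311460443363 ax [ 0.3395  0.066  -0.9383] shift [-0.0293  1.4396  3.4081] grip 49.164220690727234
```

Emit:
{"api": "carry_out", "payload": {
  "targets": "0 0 0 -0.55 0 0 -1;0 0 0 -0.55 0 0 -1;0 0 0 -0.55 0 0 -1;0 0 0 -0.55 0 0 -1;0 0 0 -0.55 0 0 -1;0 0 0 -0.55 0 0 -1;0 0 0 -0.55 0 0 -1;0 0 0 -0.45 0 0 -1"
}}

```text
time: 29.42
ee_pos: [0.348, -0.0604, 0.4965]
tcp_rot: [135.1, -0.0, 101.0]
wrist_force: [-0.7, 0.4, -0.5]
opening: 0.0211
grasp_force: 49.2
```

Emit:
{"api": "carry_out", "payload": {
  "targets": "0 0 0 0 0 0 -1;0 0 0 0 0 0 -1;0 0 0 0 0 0 -1;0 0 0 0 0 0 -1;0 0 0 0 0 0 -1;0 0 0 0 0 0 -1;0 0 0 0 0 0 -1;0 0 0 0 0 0 -1"
}}

```text
time: 30.08
ee_pos: [0.3486, -0.0609, 0.4954]
tcp_rot: [135.3, -0.0, 101.0]
wrist_force: [0.2, 0.1, -1.4]
opening: 0.0205
grasp_force: 49.2
```

```bash
python3 -c "
from h import *
go();tip()"
```

```text
t 30.08 rot [135.3335  -0.0097 101.0023] grasp pt [ 0.4555 -0.04    0.3852] open 0.020523318801730316 F [ 0.1875  0.0935 -1.4035] q [-15.6 -43.  -22.5  69.1  18.4  70.4]
tip [ 0.5402 -0.0236  0.2979] lean 44.666465914538435 ax [ 0.69    0.1343 -0.7112] shift [-0.0198 -2.9562  3.051 ] grip 49.24528241157532
```

Emit:
{"api": "carry_out", "payload": {
  "targets": "0 -0.2 0.2 0 0 0 -1;0 -0.2 0.2 0 0 0 -1;0 -0.2 0.2 0 0 0 -1;0 -0.2 0.2 0 0 0 -1;0 -0.2 0.2 0 0 0 -1;0 -0.2 0.2 0 0 0 -1;0 -0.2 0.2 0 0 0 -1;0 0 0 0 0 0 -1"
}}

```text
time: 30.75
ee_pos: [0.3479, -0.0609, 0.4139]
tcp_rot: [135.5, -0.1, 101.0]
wrist_force: [-0.7, 0.3, -0.5]
opening: 0.021
grasp_force: 49.2
```

```bash
python3 -c "
from h import *
go();tip()"
```

```text
t 30.75 rot [135.493   -0.0821 100.993 ] grasp pt [ 0.4545 -0.04    0.3033] open 0.0210312630043921 F [-0.7442  0.3293 -0.5368] q [-15.6 -47.4 -33.7  62.4  18.4  70.4]
tip [ 0.5389 -0.0235  0.2158] lean 44.50707375058479 ax [ 0.6879  0.1347 -0.7132] shift [-0.0297 -1.4876  1.617 ] grip 49.19305443763733
```

Joint 2 nears its limit, so I'll swing the lean azimuth by 40° to bring the wrist outward, then lower.

Emit:
{"api": "carry_out", "payload": {
  "targets": "0 0 0 0 0.61 -0.62 -1;0 0 0 0 0.61 -0.62 -1;0 0 0 0 0.61 -0.62 -1;0 0 0 0 0.61 -0.62 -1;0 0 0 0 0.61 -0.62 -1;0 0 0 0 0.61 -0.62 -1;0 0 0 0 0.61 -0.62 -1;0 0 0 0 0.61 -0.62 -1"
}}

```text
time: 31.42
ee_pos: [0.3482, -0.0611, 0.4172]
tcp_rot: [135.3, 0.2, 141.1]
wrist_force: [0.5, -0.0, -1.2]
opening: 0.0208
grasp_force: 49.2
```

Emit:
{"api": "carry_out", "payload": {
  "targets": "0 0 0 0 0 0 -1;0 0 0 0 0 0 -1;0 0 0 0 0 0 -1;0 0 0 0 0 0 -1;0 0 0 0 0 0 -1;0 0 0 0 0 0 -1;0 0 0 0 0 0 -1;0 0 0 0 0 0 -1"
}}

```text
time: 32.08
ee_pos: [0.3479, -0.0608, 0.4164]
tcp_rot: [135.3, 0.1, 140.9]
wrist_force: [-0.9, 0.1, -0.8]
opening: 0.021
grasp_force: 49.2
```

```bash
python3 -c "
from h import *
go();tip()"
```

```text
t 32.08 rot [135.3407   0.1247 140.8551] grasp pt [0.4169 0.0235 0.3061] open 0.020975089020135975 F [-0.9487  0.1352 -0.809 ] q [-22.2 -32.3 -23.   83.1  42.2  23.2]
tip [0.4715 0.0903 0.2189] lean 44.65942967634511 ax [ 0.4449  0.5441 -0.7113] shift [-3.166  -2.3857  0.8459] grip 49.19294357299805
```

Emit:
{"api": "carry_out", "payload": {
  "targets": "-0.4 -0.1 -0.1 0 0 0 -1;-0.4 -0.1 -0.1 0 0 0 -1;-0.4 -0.1 -0.1 0 0 0 -1;-0.4 -0.1 -0.1 0 0 0 -1;-0.4 -0.1 -0.1 0 0 0 -1;-0.4 -0.1 -0.1 0 0 0 -1;-0.4 -0.1 -0.1 0 0 0 -1;-0.37 -0.09 -0.07 0 0 0 -1"
}}

```text
time: 32.75
ee_pos: [0.4191, -0.1761, 0.4161]
tcp_rot: [135.3, 0.1, 140.8]
wrist_force: [1.5, 0.8, -0.3]
opening: 0.0207
grasp_force: 49.2
```

Emit:
{"api": "carry_out", "payload": {
  "targets": "0 -0.15 0.15 0 0 0 -1;0 -0.2 0.2 0 0 0 -1;0 -0.2 0.2 0 0 0 -1;0 -0.2 0.2 0 0 0 -1;0 -0.2 0.2 0 0 0 -1;0 -0.2 0.2 0 0 0 -1;0 -0.15 0.15 0 0 0 -1;0 -0.1 0.1 0 0 0 -1"
}}

```text
time: 33.42
ee_pos: [0.4181, -0.1753, 0.3356]
tcp_rot: [135.4, 0.0, 140.9]
wrist_force: [0.3, 0.7, -0.6]
opening: 0.0207
grasp_force: 49.2
```

Emit:
{"api": "carry_out", "payload": {
  "targets": "0 0 0 0 0 0 -1;0 0 0 0 0 0 -1;0 0 0 0 0 0 -1;0 0 0 0 0 0 -1;0 0 0 0 0 0 -1;0 0 0 0 0 0 -1;0 0 0 0 0 0 -1;0 0 0 0 0 0 -1"
}}

```text
time: 34.08
ee_pos: [0.4184, -0.1757, 0.3371]
tcp_rot: [135.3, 0.1, 140.9]
wrist_force: [-0.4, -0.4, -0.5]
opening: 0.021
grasp_force: 49.2
```

```bash
python3 -c "
from h import *
go();tip()
i=camera('side');j=camera('top')
o=np.zeros((600,800,3),np.uint8);o[:,:400]=cv2.resize(i[150:300,260:360],None,fx=4,fy=4);o[:400,400:]=cv2.resize(j[150:250,300:400],None,fx=4,fy=4)
cv2.imwrite('pics/c8.png',o[:,:,::-1])
print(blobs(i,*AMB,amin=8),proj('side',[.542,-.024,.128]))"
```

```text
t 34.08 rot [135.3457   0.1087 140.8667] grasp pt [ 0.4873 -0.0913  0.2269] open 0.02099438994981753 F [-0.3638 -0.379  -0.4608] q [-32.7 -13.5 -18.4  78.6  44.3   9.1]
tip [ 0.5419 -0.0245  0.1396] lean 44.65437749097718 ax [ 0.4446  0.5443 -0.7114] shift [ 0.0059 -0.1951  0.2145] grip 49.19325113296509
[([317.2, 219.3], [313, 210, 9, 19, 148]), ([405.6, 218.7], [400, 213, 13, 11, 105]), ([293.8, 232.0], [289, 223, 10, 19, 164]), ([333.9, 236.0], [330, 227, 9, 19, 160]), ([310.0, 249.5], [306, 240, 9, 20, 170])] [314.2854 211.498 ]
```

View pics/c8.png

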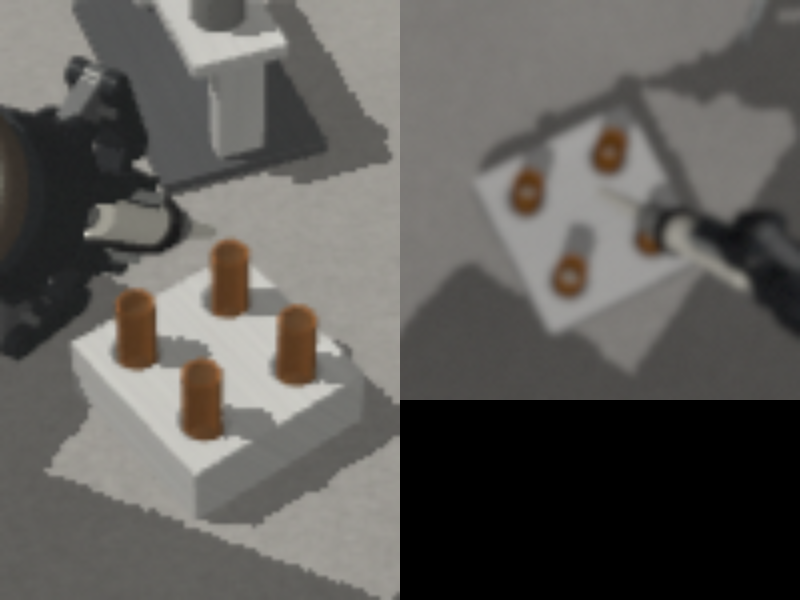

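All four vials stand seated at side crop (230,277), (136,330), (297,345) and (202,400). The pipette is tilted with its tip at side crop (213,231) and top crop (605,190), over the block's middle. I lower the last 11 mm.

Emit:
{"api": "carry_out", "payload": {
  "targets": "0 -0.1 0.1 0 0 0 -1;0 -0.1 0.1 0 0 0 -1;0 0 0.01 0 0 0 -1;0 0 0 0 0 0 -1;0 0 0 0 0 0 -1;0 0 0 0 0 0 -1;0 0 0 0 0 0 -1;0 0 0 0 0 0 -1"
}}

```text
time: 34.85
ee_pos: [0.4186, -0.1755, 0.3256]
tcp_rot: [135.3, 0.1, 140.9]
wrist_force: [-0.1, 0.7, -0.7]
opening: 0.0206
grasp_force: 49.2
```

```bash
python3 -c "
from h import *
tip();print(monitor.get_obs()['time'])
print(tri((313.3,207.8),(351.2,197.5)),'seen tip before the last 11 mm')
print(bot.job_done())"
```

```text
tip [ 0.54205751 -0.02435723  0.12805913] lean 44.65769109061561 ax [ 0.44471198  0.54429494 -0.71131869] shift [0.00675447 0.00325325 0.005273  ] grip 49.19348359107971
34.85
(array([ 0.53811041, -0.02822722,  0.14335689]), np.float64(0.002717686218551373)) seen tip before the last 11 mm
the job is handed in; nothing more can be done
None
```

I handed the job in at 34.9 s: both loose vials stand on the bottom of their bores, and the pipette is held tip-down at 44.7°, its tip over the block's middle about 50 mm above the vial mouths (calculated from the arm pose; camera agreed within 7 mm).

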